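Lock the microscope stage and hold a sample block in its corner

ROBOT

A 7-joint arm with a two-finger parallel gripper is mounted at the origin on the work surface. World frame = base frame: x ahead of the robot, y to its left, z up, the work surface at z = 0. Lengths are in mm, angles in rad, forces in N, time in s.
With the tool pointing down it reaches from about 425 to 875 mm from the base axis. Payload 4.7 kg.
Tool frame: the origin (TCP) lies between the finger pads; the fingertips stand 19 mm ahead of it and the grasp point (between the pads) is the TCP; x points along the fingers, y is the direction in which the jaws open and shut, and the axes are right-handed (so a half turn about x gives the same grasp; the last joint's range is limited). The gripper opens to 85 mm and grips with 20 to 120 N. Pads are 22 mm wide; open, the fingers measure 114 mm over their backs; the gripper's body (76 mm by 85 mm) begins 54 mm behind the grasp point. The pads swing forward as they close: fully open they stand 13 mm farther back than shut.
Start: joints at [-1.188, 0.321, -0.07, 1.45, 0.023, 1.371, -0.057], TCP at [234.349, 606.303, 250.349] pointing down, gripper open.
Joint ranges: [-2.86, 2.86], [-0.3, 2.09], [-1.38, 1.24], [0.06, 2.45], [-1.56, 4.7], [0.09, 2.05], [-2.69, 2.69]. Speed limits (rad/s): [2.57, 2.57, 3.14, 3.14, 3.14, 3.14, 3.14].

INTERFACE

Orientations are given as [roll, pitch, yaw] about the fixed x, y, z axes, in that order (R = Rz(yaw) Ry(pitch) Rx(roll)).
In Python, from plant import r, cams gives the robot as it stands.
- The arm moves only by the shell command python3 -m creep 'ROWS' [FORCE]. ROWS is JSON, a list of rows, each a list of 5 numbers: the shift along the tool's x, y, z in cm, then the turn about the tool's x in rad, then the opening, from 0 (shut) to 1 (fully open). In form: [[x, y, z, turn, claw], ...]. A call has 1 to 20 rows; each row shifts and turns the commanded pose from where the row before left it, along the tool's axes as they then stand; what a row does not reach is not made up. A row lasts 1/12 s, in which the tool goes at most 41.7 mm and 7.16 degrees, less where a joint would pass 70% of its speed; a pose out of reach is approached as far as the arm can. A call is refused whole if a number of a shift passes 4.17 or a number of a turn 0.125, either way. A call with a gripper value outside its range is refused whole. The fingers move at their own pace and stop on an object; FORCE is the grip in N (left out, the last holds). Time passes only in rows, so rows that do not move let the fingers close. It gives the time, the measured TCP pose, the force and the opening at its end, in the units of the state.
- r.state(): the state, without advancing time (a new reading comes with each control period).
- cams.get_image(name): name is "scene" or "top"; returns the picture (420x560x3 uint8, red, green, blue); there is no depth.
- cams.get_calibration(name): a dict with "K" (3x3 intrinsics, pixels), "rvec" (rotation vector, rad) and "tvec" (3), from world to camera coordinates, as OpenCV has them. Camera axes: x right, y down, z forward; pixel columns grow to the right and rows downward; lengths in mm; the calibration is good to about 2 mm. A picture is of the moment at which its call begins. get_calibration takes no time and is no camera call.
- r.close_job(): hands the job in, once; it reports no verdict.
The state is a dict: "t": time; "joints": joint angles; "dq": joint speeds; "tau": joint torques, N m; "position": TCP position; "tcp_rot": TCP orientation; "wrist_force": force on the tool from outside, world axes, zero at the start; "wrist_torque": the same for the moment, N m; "grip_width": finger opening in mm.
Only numpy, scipy, OpenCV 4.12 (cv2) and the standard library are available. Lean on these libraries where they do the work, as an engineer would, in place of code of your own. Each camera call takes 0.05 s, during which the arm holds its last target. There are 200 camera calls.

TASK

On the black microscope stage, first turn the blue lock knob clockwise until it clicks over to the green mark and stays there. Then bring the aluminium sample block onto the stage and press it into the inside corner of the two steel fences, red-dot corner foremost, standing flat on the plate and flush against both fences at once. Finish while still pressing it firmly against both fences, without letting go, and leave everything else on the bench where it is.

Things in the scene. Friction and masses are not known exactly. Their poses are not given: they have to be found in the camera images.
- stage: fixed black stage plate, 200 (x) x 240 (y) x 15 thick, origin at the centre of its underside, z up. On it stand two steel fences that make an inside corner and the blue lock knob. All turn with the stage. (sizes in mm)
- fence_far: steel fence on the plate, 14 (x) x 110 (y), 16 high above the plate (top 31 above the table), axes as the stage; origin at the centre of its underside, at stage (67, 35, 15). Its working face is its -x face, at stage x = +60. (sizes in mm)
- fence_side: steel fence on the plate, 104 (x) x 14 (y), 16 high above the plate, axes as the stage; origin at the centre of its underside, at stage (22, 97, 15). Its working face is its -y face, at stage y = +90. A red dot marks its end at the corner. (sizes in mm)
- corner (a point): the inside corner: where the working faces of the two fences and the top of the plate meet, at stage (60, 90, 15); axes as the stage. The free space lies to its -x and -y. (sizes in mm)
- lock_grip (a point): on the blue lock knob's axis, at stage (-50, -70, 52). The knob's upright bar grip is 42 long (this point's x), 14 wide (y), from 29 to 59 above the table, on a disc 44 across. A white line on it points to a red mark (unlocked, stage -x) at the start, to a green mark when locked. (sizes in mm)
- lock (a joint): angle of the lock knob, rad, growing clockwise seen from above: 0 unlocked (start; the bar lies along the stage's x), 1.2 locked (end stop). A spring detent resists (at most about 0.12 N m) up to 0.6, then snaps the knob on to 1.2; let go before 0.6 it springs back.
- block: machined aluminium sample block 60 (x) x 40 (y) x 56 high, loose, upright, about 0.25 to 0.5 kg, with an amber disc on top and a red dot near one top corner; origin at the centre of its underside. At the start it may be turned up to 40 degrees either way from the world's axes. (sizes in mm)
- block_ref (a point): bottom end of the block's upright edge under the red dot, at block (30, 20, 0). In the corner this edge lies in the inside corner, the 60 long side along fence_side, the 40 side along fence_far: block and stage axes then agree. (sizes in mm)
- spare: brass round sample stub with an amber disc, 48 mm across, 34 mm high; bystander; origin at the centre of its underside (sizes in mm)
- dish: closed petri dish, 90 mm across, 15 mm high; bystander; origin at the centre of its underside (sizes in mm)
- bottle: clear water bottle with blue cap, 64 mm across, 210 mm high; bystander; origin at the centre of its underside (sizes in mm)
- mouse: black computer mouse 100 x 58 x 32; bystander; origin at the centre of its underside (sizes in mm)
- pen: black pen lying flat, 130 long, 10 thick; bystander; origin at the centre of its underside (sizes in mm)
- marker: white and green marker pen lying flat, 120 long, 16 thick; bystander; origin at the centre of its underside (sizes in mm)
Mind the look-alikes: they are no part of the job. What is meant by the block is not purple, and is the smaller of those in its own colour.

How it is judged:
By the outcome, as a careful person would: the job done as asked, in the order asked, and still so for the second after the job is handed in, while the arm keeps its last pose, push and grip.
It also fails if it takes over 67 s, if anything falls off the work surface, if the arm or the gripper's body presses on something with over 40 N, if the wrist force passes 120 N, or if a joint passes its speed limit or range.

## Working session

There is one attempt and no reset: what is moved stays moved. The work goes in short steps, Python scripts to look and compute and a shell command to move; the robot and the scene stay as the last step left them, time stands still between calls to the robot, and variables do not carry over. Pictures are saved under pics/ and viewed, about 8 in all and at most 12, crops included, and the job is handed in when it is done.

```bash
mkdir -p pics; python3 - <<'E'
from plant import r,cams
import cv2
for n in("scene","top"):
    cv2.imwrite(f"pics/{n}0.png",cams.get_image(n)[:,:,::-1]); c=cams.get_calibration(n); print(n,{k:c[k] for k in c})
s=r.state(); print(s)
E
```

```text
scene {'K': array([[399.5213181 ,   0.        , 284.90485577],
       [  0.        , 399.5213181 , 208.61188767],
       [  0.        ,   0.        ,   1.        ]]), 'rvec': array([ 2.3017923 ,  0.80311281, -0.3235554 ]), 'tvec': array([-515.84373548, -185.82044006, 1348.73951958])}
top {'K': array([[444.39636703,   0.        , 284.89925134],
       [  0.        , 444.39636703, 211.68145701],
       [  0.        ,   0.        ,   1.        ]]), 'rvec': array([ 2.18247082, -2.19356945,  0.03334645]), 'tvec': array([  73.67094781,  592.42434136, 1321.88907797])}
{'t': 0.1, 'joints': array([-1.18789138,  0.32172646, -0.07007425,  1.45155111,  0.02261303,
        1.3708111 , -0.05687064]), 'dq': array([-0.00063954, -0.00139042, -0.00024597, -0.00196005,  0.00042392,
        0.00184086, -0.00113953]), 'tau': array([ 2.66839661e-04, -4.94880116e+01, -3.83877782e-01, -3.15208519e+01,
        1.29357344e-02,  7.49525847e-03, -2.90068215e-05]), 'position': array([234.21615639, 605.85186239, 249.34828183]), 'tcp_rot': array([-1.50628993,  1.56908678, -1.87504504]), 'wrist_force': array([0.49826953, 0.59844985, 0.02231707]), 'wrist_torque': array([-0.05923693, -0.01517406, -0.0110876 ]), 'grip_width': 85.26375777288969}
```

View pics/scene0.png

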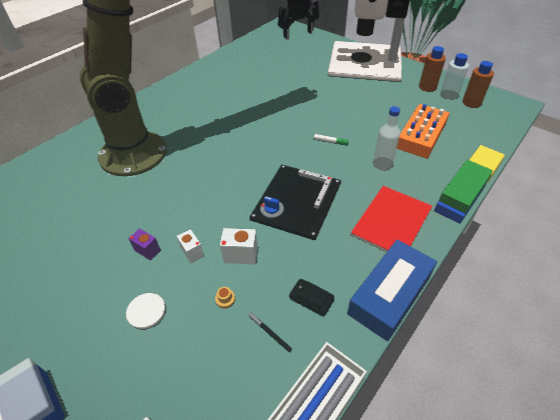

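View pics/top0.png

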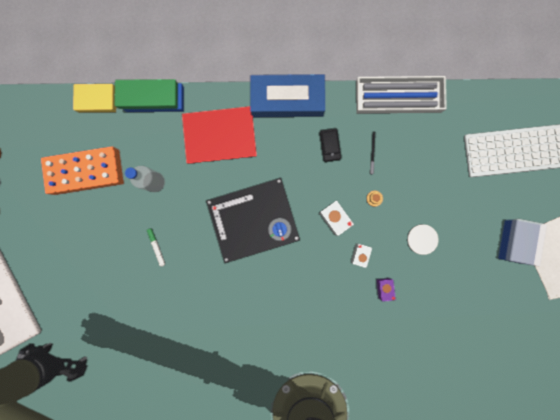

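The scene view shows the robot, the stage and three block look-alikes. In the top view the stage is centred near (253,220), the knob at (280,230) and the fence corner near (214,208). The smaller aluminium block is at (362,256); the larger one is at (337,218) and the purple one at (387,290).

```bash
python3 - <<'E'
import cv2,numpy as np
a=cv2.imread("pics/top0.png")
c=cv2.resize(a[170:275,195:305],None,fx=5,fy=5,interpolation=cv2.INTER_CUBIC)
d=cv2.resize(a[230:280,335:385],None,fx=5,fy=5,interpolation=cv2.INTER_CUBIC)
o=np.zeros((525,800,3),np.uint8);o[:525,:550]=c;o[:250,550:800]=d
s=cv2.imread("pics/scene0.png")[225:265,170:220]
o[255:455,550:800]=cv2.resize(s,None,fx=5,fy=5,interpolation=cv2.INTER_CUBIC)
cv2.imwrite("pics/crop1.png",o)
E
```

```text
(no output)
```

View pics/crop1.png

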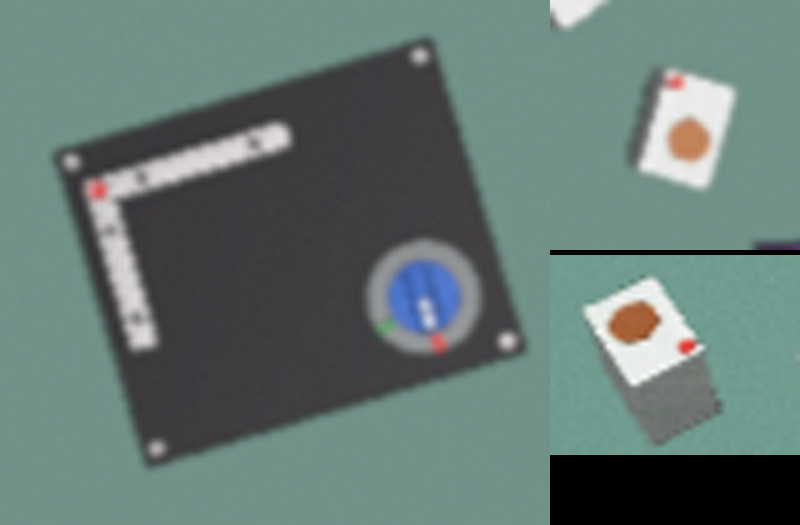

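The crop gives the stage corners at (53,152), (431,38), (526,352) and (148,466). The block's top corners are at (668,68, red dot), (736,92), (710,189) and (638,167). The white line points at the red mark, and the green mark lies clockwise of it.

```bash
cat > h.py <<'E'
import numpy as np,cv2
from scipy.spatial.transform import Rotation as R
from scipy.optimize import least_squares
def proj(c,P): return cv2.projectPoints(np.asarray(P,float),c["rvec"],c["tvec"],c["K"],None)[0][:,0]
def place(pose,P):
    x,y,a=pose; P=np.asarray(P,float); Q=P.copy(); ca,sa=np.cos(a),np.sin(a)
    Q[:,0]=x+ca*P[:,0]-sa*P[:,1]; Q[:,1]=y+sa*P[:,0]+ca*P[:,1]; return Q
def fit(obs,x0):
    """obs: list of (calib, model points, pixels)"""
    return least_squares(lambda p:np.concatenate([(proj(c,place(p,M))-px).ravel() for c,M,px in obs]),x0,x_scale=[1,1,.01])
def rot(s): return R.from_euler("xyz",s["tcp_rot"]).as_matrix()
def togo(s,target,yaw):
    """shift (cm) in tool axes, turn about tool x so that tool y lies along world yaw (mod pi)"""
    M=rot(s); d=M.T@(np.asarray(target)-s["position"])/10
    cur=np.arctan2(M[1,1],M[0,1]); t=-(yaw-cur); t=(t+np.pi/2)%np.pi-np.pi/2
    return d.round(2),round(t,3)
E
python3 - <<'E'
from h import *
from plant import r,cams
T=cams.get_calibration("top");S=cams.get_calibration("scene")
px=lambda p,o:(np.array(p)+.5)/5-.5+o
st=px([(53,152),(431,38),(526,352),(148,466)],(195,170)); M=[(100,120,15),(100,-120,15),(-100,-120,15),(-100,120,15)]
f=fit([(T,M,st)],[600,100,.3]); print("stage",f.x,f.fun.round(1)); sp=f.x
B=[(30,20,56),(30,-20,56),(-30,-20,56),(-30,20,56)]
bt=px([(118,68),(186,92),(160,189),(88,167)],(335,230))
f=fit([(T,B,bt)],[600,-200,-.3]); print("block top",f.x,f.fun.round(1))
print("scene pred",((proj(S,place(f.x,B))-(170,225)+.5)*5-.5+(550,255)).round(0))
bs=px([(704,347),(632,387),(583,311),(655,277)],(170-110,225-51))
for k in (0,1): 
    b=np.roll(bs,k,0) if k==0 else bs[[0,3,2,1]]
    g=fit([(T,B,bt),(S,B,b)],f.x); print("both",k,g.x,g.fun.round(1))
print("stage in scene",proj(S,place(sp,M)).round(1))
K=place(sp,[(-50,-70,52)])[0]; C=place(sp,[(60,90,15),(30,70,15)]); print("knob",K,"corner",C)
s=r.state(); print(togo(s,K+[0,0,80],sp[2]+np.pi/2), "tool y",rot(s)[:,1])
E
```

```text
stage [5.68637132e+02 1.68457587e+02 2.89766574e-01] [-0.2 -0.2  0.2 -0.5  0.5  0.2 -0.5  0.6]
block top [ 4.62965023e+02 -1.53158143e+02 -3.01029061e-01] [ 0.3  0.2 -0.  -0.5 -0.7 -0.   0.4  0.3]
scene pred [[700. 350.]
 [629. 386.]
 [580. 309.]
 [651. 275.]]
both 0 [ 4.63787182e+02 -1.52563758e+02 -2.94409110e-01] [ 0.  -0.  -0.3 -0.9 -0.8 -0.3  0.2  0.1 -0.3  0.6 -0.2 -0.1 -0.2 -0.4
 -0.6 -0.4]
both 1 [ 4.63316390e+02 -1.52044639e+02 -1.26195112e-01] [ -2.1   0.9  -1.9  -2.2   0.9  -0.9   1.5   1.8   0.8  -1.5  -2.3  21.4
  -1.3   1.2   1.7 -22.4]
stage in scene [[340.3 179.7]
 [314.5 237.2]
 [247.9 216.6]
 [280.4 163.8]]
knob [540.7225999   87.08941859  52.        ] corner [[600.42019954 271.8492535   15.        ]
 [577.38545236 244.11118539  15.        ]]
(array([ 11.8 , -37.32,  47.29]), np.float64(-0.659)) tool y [ 0.36045407  0.9327754  -0.00170599]
```

```bash
python3 -m creep '[[0,-1.87,2.36,0,1],[0,-1.87,2.36,0,1],[0,-1.87,2.36,0,1],[0,-1.87,2.36,0,1],[0,-1.87,2.36,0,1],[0,-1.87,2.36,0,1],[0,-1.87,2.36,0,1],[0,-1.87,2.36,0,1],[0,-1.87,2.36,0,1],[0,-1.87,2.36,0,1],[0,-1.87,2.36,0,1],[0,-1.87,2.36,0,1],[0,-1.87,2.36,0,1],[0,-1.87,2.36,0,1],[0,-1.87,2.36,0,1],[0,-1.87,2.36,0,1],[0,-1.87,2.36,0,1],[0,-1.87,2.36,0,1],[0,-1.87,2.36,0,1],[0,-1.87,2.36,0,1]]' && python3 -m creep '[[1.9,0,0,-0.11,1],[1.9,0,0,-0.11,1],[1.9,0,0,-0.11,1],[1.9,0,0,-0.11,1],[1.9,0,0,-0.11,1],[1.9,0,0,-0.11,1],[0,0,0,0,0.6],[0,0,0,0,0.4],[0,0,0,0,0.4]]'
python3 - <<'E'
from h import *
from plant import r,cams
s=r.state(); print(s["position"],s["joints"],s["grip_width"],s["wrist_force"]); print(togo(s,[540.7,87.1,52],0.2898+np.pi/2))
E
```

```text
t: 1.77
position: [540.1, 85.9, 250.0]
tcp_rot: [-2.861, 1.57, 3.053]
wrist_force: [0.1, 0.3, -0.3]
grip_width: 85.1
t: 2.52
position: [540.3, 87.3, 137.2]
tcp_rot: [-0.069, 1.57, 0.22]
wrist_force: [0.2, 0.1, 1.5]
grip_width: 51.7
[540.33318503  87.32884445 137.22544097] [-0.51730721  0.19130858  0.34267981  1.85902832 -0.07172445  1.10206822
  1.71119632] 51.683767055197045 [0.19754907 0.11327892 1.51305229]
(array([ 8.52, -0.03,  0.02]), np.float64(-0.001))
```

```bash
python3 -m creep '[[1.5,0,0,0,0.4],[1.5,0,0,0,0.4],[1.5,0,0,0,0.4],[1.5,0,0,0,0.4],[1.3,0,0,0,0.4],[1.2,0,0,0,0.4],[0,0,0,0,0.4],[0,0,0,0,0],[0,0,0,0,0],[0,0,0,0,0],[0,0,0,0,0],[0,0,0,0,0],[0,0,0,0,0],[0,0,0,0,0],[0,0,0,0,0]]' 40
python3 - <<'E'
from h import *
from plant import r,cams
s=r.state(); print(s["position"],s["grip_width"],s["wrist_force"],s["wrist_torque"])
cv2.imwrite("pics/s1.png",cv2.resize(cams.get_image("scene")[130:260,200:370,::-1],None,fx=4,fy=4,interpolation=cv2.INTER_CUBIC))
E
```

```text
t: 3.77
position: [540.9, 86.3, 52.5]
tcp_rot: [-0.531, 1.569, -0.241]
wrist_force: [0.7, -6.3, 5.3]
grip_width: 13.4
[540.90396961  86.31268231  52.49178998] 13.37762167701623 [ 0.66561932 -6.30252479  5.31187013] [-1.00784578  0.01840048  0.07257465]
```

View pics/s1.png

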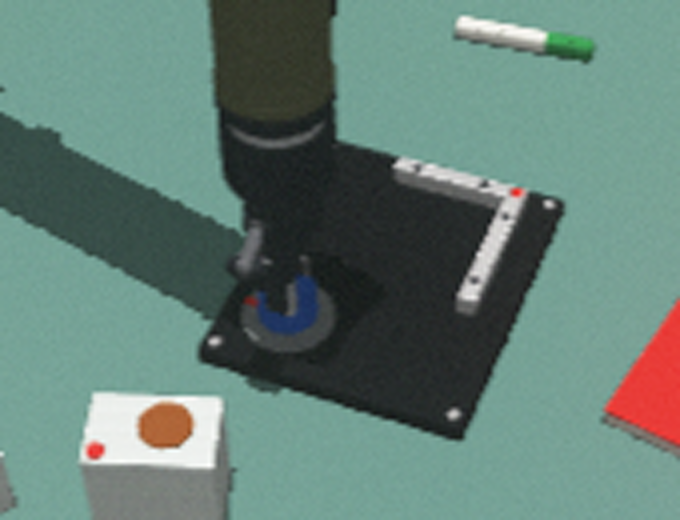

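The jaws have closed on the bar (13.4 mm opening) over the knob at about (285,315), with the red mark at (252,300). Next I turn it clockwise.

```bash
python3 -m creep '[[0,0,0,0.08,0],[0,0,0,0.08,0],[0,0,0,0.08,0],[0,0,0,0.08,0],[0,0,0,0.08,0],[0,0,0,0.08,0],[0,0,0,0.08,0],[0,0,0,0.08,0],[0,0,0,0.08,0],[0,0,0,0.08,0],[0,0,0,0.08,0],[0,0,0,0.08,0],[0,0,0,0.08,0],[0,0,0,0.08,0],[0,0,0,0.08,0],[0,0,0,0.03,0],[0,0,0,0,0],[0,0,0,0,0],[0,0,0,0,0]]' 40
python3 - <<'E'
from h import *
from plant import r,cams
s=r.state(); print(s["position"],s["grip_width"],s["wrist_force"],s["wrist_torque"]);print(togo(s,s["position"],0.2898+np.pi/2-1.2))
E
```

```text
t: 5.4
position: [541.1, 86.5, 52.5]
tcp_rot: [0.442, 1.568, -0.494]
wrist_force: [0.6, -6.1, 5.7]
grip_width: 13.2
[541.11726178  86.45914456  52.51513747] 13.190408857570775 [ 0.59531377 -6.06791659  5.73047206] [-1.23711182 -0.14095855  0.93618887]
(array([0., 0., 0.]), np.float64(-0.026))
```

The turn ended against the end stop: 1.23 rad was commanded and the reaction is about 0.94 N m. I release, lift and check.

```bash
python3 -m creep '[[0,0,0,0,0.4],[0,0,0,0,0.4],[0,0,0,0,0.4],[0,0,0,0,0.4],[0,0,0,0,0.4],[-2,0,0,0,0.4],[-2,0,0,0,0.4],[-2,0,0,0,0.4],[-2,0,0,0,0.4],[-2,0,0,0,0.4],[-2,0,0,0,1],[0,0,0,0,1]]'
python3 - <<'E'
from h import *
from plant import r,cams
s=r.state(); print(s["position"],s["joints"]); print(togo(s,[463.5,-152.7,160],-0.297+np.pi/2))
E
```

```text
t: 6.4
position: [542.2, 87.9, 175.4]
tcp_rot: [1.354, 1.564, 0.416]
wrist_force: [0.7, -0.1, 1.8]
grip_width: 57.4
[542.16878586  87.91247697 175.40480173] [-0.71658383  0.16342461  0.56102136  1.82486461 -0.09597525  1.1727664
  0.50700921]
(array([  1.42, -20.57,  14.77]), np.float64(-0.642))
```

```bash
python3 -m creep '[[0,-2.06,1.48,0,1],[0,-2.06,1.48,0,1],[0,-2.06,1.48,0,1],[0,-2.06,1.48,0,1],[0,-2.06,1.48,0,1],[0,-2.06,1.48,0,1],[0,-2.06,1.48,0,1],[0,-2.06,1.48,0,1],[0,-2.06,1.48,0,1],[0,-2.06,1.48,0,1],[0,0,0,-0.107,1],[0,0,0,-0.107,1],[0,0,0,-0.107,1],[0,0,0,-0.107,1],[0,0,0,-0.107,1],[0,0,0,-0.107,1],[0,0,0,0,1],[0,0,0,0,1]]'
python3 - <<'E'
from h import *
from plant import r,cams
s=r.state(); print(s["position"],s["joints"]); print(togo(s,[463.5,-152.7,36],-0.297+np.pi/2))
a=cams.get_image("top")[:,:,::-1]
cv2.imwrite("pics/t2.png",cv2.resize(a[170:290,195:395],None,fx=4,fy=4,interpolation=cv2.INTER_CUBIC))
E
```

```text
t: 7.9
position: [460.8, -153.6, 170.9]
tcp_rot: [2.947, 1.57, 2.647]
wrist_force: [-0.8, 0.3, 1.1]
grip_width: 85.7
[ 460.77214437 -153.62564785  170.89946358] [-0.47455458  0.01373552  0.75566191  1.97295019 -0.01041548  1.15924861
  1.55628124]
(array([13.49,  0.17,  0.24]), np.float64(-0.003))
```

View pics/t2.png

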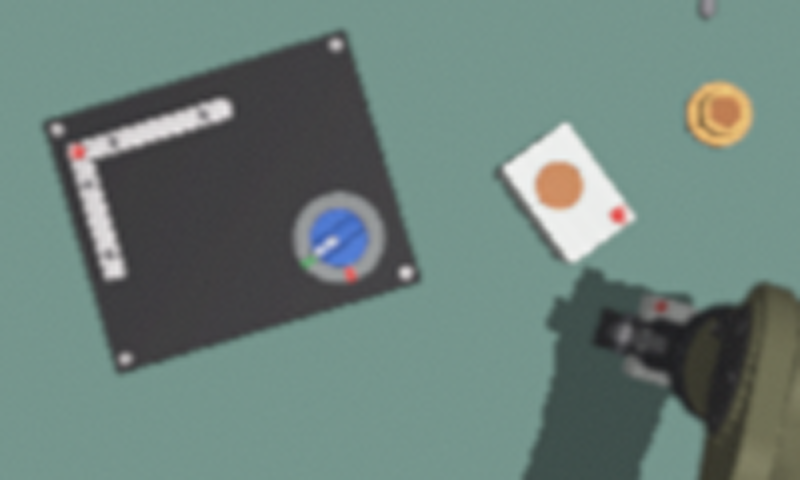

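The knob's white line now points at the green mark (310,262) and has stayed there with the hand away. The block is still under the gripper, whose red dot shows at (660,307). Next I descend and grasp.

```bash
python3 -m creep '[[1.6,0.17,0.24,0,1],[1.6,0,0,0,1],[1.6,0,0,0,1],[1.6,0,0,0,1],[1.6,0,0,0,1],[1.6,0,0,0,1],[1.3,0,0,0,1],[1.1,0,0,0,1],[1.09,0,0,0,1],[0,0,0,0,1],[0,0,0,0,0],[0,0,0,0,0],[0,0,0,0,0],[0,0,0,0,0],[0,0,0,0,0],[0,0,0,0,0],[0,0,0,0,0],[0,0,0,0,0]]' 80
python3 - <<'E'
from h import *
from plant import r,cams
s=r.state(); print(s["position"],s["grip_width"],s["wrist_force"],s["wrist_torque"]); print(togo(s,[463.5,-152.7,40],-0.297+np.pi/2))
E
```

```text
t: 9.45
position: [464.8, -153.3, 41.4]
tcp_rot: [0.238, 1.569, -0.058]
wrist_force: [-1.4, -0.6, 6.2]
grip_width: 39.2
[ 464.78934913 -153.27659106   41.44063912] 39.17381476703919 [-1.40381959 -0.58729533  6.15710931] [-0.16505776  0.11930728 -0.00981694]
(array([ 0.14,  0.02, -0.14]), np.float64(0.0))
```

```bash
python3 -m creep '[[-1,0,0,0,0],[-1.8,0,0,0,0],[-1.8,0,0,0,0],[-1.8,0,0,0,0],[-1.8,0,0,0,0],[-1.8,0,0,0,0],[-1,0,0,0,0],[0,0,0,0,0],[0,0,0,0,0]]'
python3 - <<'E'
from h import *
from plant import r,cams
s=r.state(); print(s["position"],s["grip_width"],s["wrist_force"],s["joints"]); 
t=place([568.64,168.46,.2898],[(15,55,130)])[0]; print(t,togo(s,t,.2898+np.pi/2))
E
```

```text
t: 10.2
position: [463.6, -152.5, 150.2]
tcp_rot: [1.624, 1.57, 1.328]
wrist_force: [-0.4, -0.1, -4.2]
grip_width: 38.9
[ 463.57803384 -152.54082616  150.2210781 ] 38.89497897995864 [-0.35844419 -0.07220089 -4.18943994] [-0.47877165  0.04881505  0.76915873  1.99200383 -0.03864143  1.11483215
  1.58110495]
[567.29768432 225.45296613 130.        ] (array([ 2.05, 39.18, -1.12]), np.float64(-0.586))
```

```bash
python3 -m creep '[[0,1.2,-0.07,0,0],[0,2.4,-0.07,0,0],[0,2.4,-0.07,0,0],[0,2.4,-0.07,0,0],[0,2.4,-0.07,0,0],[0,2.4,-0.07,0,0],[0,2.4,-0.07,0,0],[0,2.4,-0.07,0,0],[0,2.4,-0.07,0,0],[0,2.4,-0.07,0,0],[0,2.4,-0.07,0,0],[0,2.4,-0.07,0,0],[0,2.4,-0.07,0,0],[0,2.4,-0.07,0,0],[0,2.4,-0.07,0,0],[0,2.4,-0.07,0,0],[0,2,0,0,0]]' && python3 -m creep '[[0,0,0,-0.098,0],[0,0,0,-0.098,0],[0,0,0,-0.098,0],[0,0,0,-0.098,0],[0,0,0,-0.098,0],[0,0,0,-0.098,0],[0,0,0,0,0],[0,0,0,0,0]]'
python3 - <<'E'
from h import *
from plant import r,cams
s=r.state(); print(s["position"],s["grip_width"],s["wrist_force"],s["joints"]); 
t=place([568.64,168.46,.2898],[(15,55,75)])[0]; print(t,togo(s,t,.2898+np.pi/2))
M=rot(s);print(M.round(3))
E
```

```text
t: 11.62
position: [566.5, 227.0, 147.8]
tcp_rot: [-2.497, 1.567, -2.792]
wrist_force: [0.3, -0.3, -3.9]
grip_width: 39.1
t: 12.28
position: [566.8, 224.8, 148.5]
tcp_rot: [-2.96, 1.568, -2.672]
wrist_force: [0.6, -0.5, -3.1]
grip_width: 38.9
[566.82565557 224.79952697 148.53048583] 38.88994023872967 [ 0.59356127 -0.54662983 -3.0748893 ] [-0.75340535  0.3178921   0.40022963  1.69232255 -0.13280335  1.16144717
  1.54136997]
[567.29768432 225.45296613  75.        ] (array([7.35, 0.05, 0.09]), np.float64(-0.001))
[[-0.003 -0.284  0.959]
 [-0.001  0.959  0.284]
 [-1.    -0.001 -0.003]]
```

```bash
python3 -m creep '[[1.5,0.05,0.09,0,0],[1.5,0,0,0,0],[1.5,0,0,0,0],[1.5,0,0,0,0],[1.3,0,0,0,0],[0,0,0,0,0],[0,0,0,0,0]]'
python3 - <<'E'
from h import *
from plant import r,cams
s=r.state(); print(s["position"],s["wrist_force"])
a=cams.get_image("top")[:,:,::-1];b=cams.get_image("scene")[:,:,::-1]
A=cv2.resize(a[165:265,200:280],None,fx=5,fy=5,interpolation=cv2.INTER_CUBIC)
B=cv2.resize(b[145:245,270:350],None,fx=5,fy=5,interpolation=cv2.INTER_CUBIC)
cv2.imwrite("pics/p3.png",np.hstack([A,B]))
E
```

```text
t: 12.87
position: [567.7, 225.6, 76.3]
tcp_rot: [-2.867, 1.568, -2.577]
wrist_force: [-0.4, 0.2, -4.3]
grip_width: 38.8
[567.72457443 225.63796488  76.32982058] [-0.40287094  0.16116507 -4.34973209]
```

View pics/p3.png

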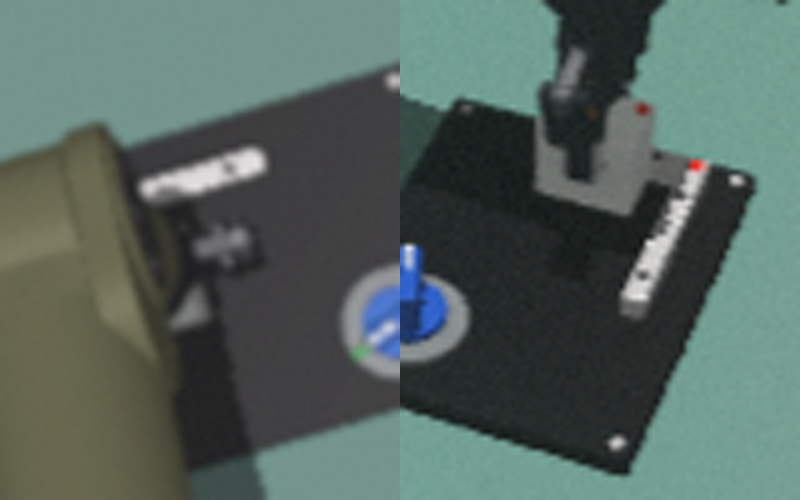

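The block is held upright in the scene half, with its lower edge from (537,190) to (632,215) and its red dot at (643,110), facing the fence corner dot at (697,165). The knob line is still on green. I lower it gently next.

```bash
python3 -m creep '[[0.4,0,0,0,0],[0.4,0,0,0,0],[0.4,0,0,0,0],[0.2,0,0,0,0],[0.2,0,0,0,0],[0,0,0,0,0],[0,0,0,0,0]]'; python3 -m creep '[[0.1,0,0,0,0],[0.1,0,0,0,0],[0,0,0,0,0],[0,0,0,0,0]]';  python3 -m creep '[[0.1,0,0,0,0],[0.1,0,0,0,0],[0,0,0,0,0],[0,0,0,0,0]]'
```

```text
t: 13.55
position: [568.4, 225.9, 61.3]
tcp_rot: [-2.834, 1.571, -2.543]
wrist_force: [-0.7, -0.4, -3.7]
grip_width: 39.2
t: 13.88
position: [568.5, 226.0, 59.4]
tcp_rot: [-0.076, 1.571, 0.215]
wrist_force: [-1.0, -0.2, -4.3]
grip_width: 38.9
t: 14.22
position: [568.4, 226.0, 57.3]
tcp_rot: [-3.036, 1.571, -2.745]
wrist_force: [-0.0, 0.7, -3.8]
grip_width: 38.8
```

```bash
python3 -m creep '[[0.1,0,0,0,0],[0,0,0,0,0],[0,0,0,0,0]]'; python3 -m creep '[[0.1,0,0,0,0],[0,0,0,0,0],[0,0,0,0,0]]'
```

```text
t: 14.47
position: [568.7, 226.1, 56.6]
tcp_rot: [0.17, 1.57, 0.462]
wrist_force: [-0.4, 0.1, -3.1]
grip_width: 39.3
t: 14.72
position: [568.6, 226.0, 56.5]
tcp_rot: [0.907, 1.57, 1.199]
wrist_force: [-3.9, -2.4, 6.3]
grip_width: 38.9
```

```bash
python3 -m creep '[[0,0.2,0,0,0],[0,0.2,0,0,0],[0,0.2,0,0,0],[0,0.2,0,0,0],[0,0.2,0,0,0],[0,0.2,0,0,0],[0,0,0,0,0],[0,0,0,0,0]]'; python3 -m creep '[[0,0.1,0,0,0],[0,0.1,0,0,0],[0,0,0,0,0]]'; python3 - <<'E'
from h import *
from plant import r
s=r.state();M=rot(s); print("tool-frame force",(M.T@s["wrist_force"]).round(1),"stage pos",(place([0,0,-.2898],[s["position"]-[568.64,168.46,0]])).round(2),s["wrist_torque"].round(2))
E
```

```text
t: 15.38
position: [566.6, 237.3, 56.5]
tcp_rot: [-0.145, 1.567, 0.145]
wrist_force: [1.9, -2.8, 4.6]
grip_width: 38.8
t: 15.63
position: [566.2, 238.8, 56.5]
tcp_rot: [-0.294, 1.567, -0.003]
wrist_force: [2.2, -3.9, 5.4]
grip_width: 38.7
tool-frame force [-5.4 -4.4  1. ] stage pos [[17.75 68.12 56.53]] [-0.79 -0.22 -0.  ]
```

```bash
python3 -m creep '[[0,0.1,0,0,0],[0,0.1,0,0,0],[0,0,0,0,0],[0,0,0,0,0]]'; python3 -m creep '[[0,0.1,0,0,0],[0,0,0,0,0],[0,0,0,0,0]]'; python3 - <<'E'
from h import *
from plant import r
s=r.state();M=rot(s); print("tool-frame force",(M.T@s["wrist_force"]).round(1),"stage pos",(place([0,0,-.2898],[s["position"]-[568.64,168.46,0]])).round(2),s["wrist_torque"].round(2))
E
```

```text
t: 15.97
position: [565.9, 239.8, 56.5]
tcp_rot: [-0.564, 1.567, -0.273]
wrist_force: [1.9, -3.9, 5.9]
grip_width: 39.1
t: 16.22
position: [565.8, 239.9, 56.5]
tcp_rot: [-0.776, 1.567, -0.486]
wrist_force: [1.6, -6.2, 6.0]
grip_width: 39.4
tool-frame force [-6.  -6.4 -0.2] stage pos [[17.73 69.29 56.54]] [-1.35 -0.28  0.13]
```

```bash
python3 -m creep '[[0,0,0.2,0,0],[0,0,0.2,0,0],[0,0,0.2,0,0],[0,0,0.2,0,0],[0,0,0.1,0,0],[0,0,0,0,0],[0,0,0,0,0]]'; python3 -m creep '[[0,0,0.1,0,0],[0,0,0.1,0,0],[0,0,0,0,0],[0,0,0,0,0]]'; python3 - <<'E'
from h import *
from plant import r
s=r.state();M=rot(s); print("tool-frame force",(M.T@s["wrist_force"]).round(1),"stage pos",(place([0,0,-.2898],[s["position"]-[568.64,168.46,0]])).round(2),s["wrist_torque"].round(2))
E
```

```text
t: 16.8
position: [570.6, 241.3, 56.7]
tcp_rot: [-2.741, 1.564, -2.45]
wrist_force: [-10.0, -10.6, 17.0]
grip_width: 39.0
t: 17.13
position: [572.3, 241.9, 56.7]
tcp_rot: [-2.761, 1.564, -2.471]
wrist_force: [-9.8, -10.7, 17.6]
grip_width: 39.0
tool-frame force [-17.5  -7.5 -12.6] stage pos [[24.54 69.33 56.68]] [-2.21  2.11  0.24]
```

```bash
python3 -m creep '[[-0.1,0,0,0,0],[0,0,0.1,0,0],[0,0,0.1,0,0],[0,0,0,0,0],[0,0,0,0,0]]'; python3 -m creep '[[0,0,0.1,0,0],[0,0,0.1,0,0],[0,0,0,0,0],[0,0,0,0,0]]'; python3 - <<'E'
from h import *
from plant import r
s=r.state();M=rot(s); print("tool-frame force",(M.T@s["wrist_force"]).round(1),"stage pos",(place([0,0,-.2898],[s["position"]-[568.64,168.46,0]])).round(2),s["wrist_torque"].round(2),M[:,0].round(4))
E
```

```text
t: 17.55
position: [574.4, 242.5, 56.7]
tcp_rot: [-2.692, 1.564, -2.402]
wrist_force: [-7.4, -9.3, 11.8]
grip_width: 39.2
t: 17.88
position: [576.3, 243.0, 56.7]
tcp_rot: [-2.686, 1.564, -2.396]
wrist_force: [-8.7, -9.9, 10.8]
grip_width: 39.3
tool-frame force [-10.7  -7.  -11.2] stage pos [[28.64 69.26 56.68]] [-2.02  1.57  0.2 ] [-0.0052 -0.0048 -1.    ]
```

```bash
python3 -m creep '[[0,0,0.1,0,0],[0,0,0.1,0,0],[0,0,0,0,0],[0,0,0,0,0]]'; python3 -m creep '[[0,0,0.1,0,0],[0,0,0.1,0,0],[0,0,0,0,0],[0,0,0,0,0]]'; python3 - <<'E'
from h import *
from plant import r,cams
s=r.state();M=rot(s); print("tool-frame force",(M.T@s["wrist_force"]).round(1),"stage pos",(place([0,0,-.2898],[s["position"]-[568.64,168.46,0]])).round(2),s["wrist_torque"].round(2),M[:,0].round(4))
a=cams.get_image("scene")[:,:,::-1]
cv2.imwrite("pics/p4.png",cv2.resize(a[140:220,270:370],None,fx=7,fy=7,interpolation=cv2.INTER_CUBIC))
E
```

```text
t: 18.22
position: [578.2, 243.7, 56.7]
tcp_rot: [-2.685, 1.564, -2.395]
wrist_force: [-7.3, -8.9, 11.5]
grip_width: 39.0
t: 18.55
position: [578.8, 243.8, 56.7]
tcp_rot: [-2.83, 1.561, -2.54]
wrist_force: [-11.7, -11.1, 15.1]
grip_width: 38.7
tool-frame force [-15.   -7.3 -14.6] stage pos [[31.31 69.29 56.72]] [-2.22  2.31  0.18] [-0.0081 -0.0056 -1.    ]
```

View pics/p4.png

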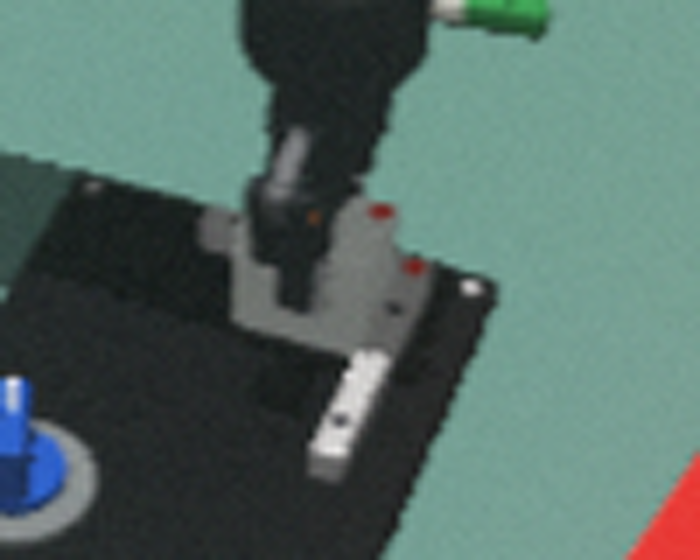

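The block sits in the corner: its red dot at (380,212) and the fence's at (415,267), with the front face against fence_far and the side face along fence_side. The moments hint at a small yaw misfit and a 0.5° pitch from arm compliance. I relax the grip so the block settles flat, trim the yaw, then press harder.

```bash
cat > st.py <<'E'
from h import *
from plant import r
s=r.state();M=rot(s); print("F",(M.T@s["wrist_force"]).round(1),"pos",(place([0,0,-.2898],[s["position"]-[568.64,168.46,0]])).round(2),"T",(M.T@s["wrist_torque"]).round(2),"yawerr",round(np.arctan2(M[1,1],M[0,1])-np.pi/2-.2898,4),"axis in stage",place([0,0,-.2898],[M[:,0]]).round(4),s["grip_width"].round(2))
E
python3 st.py; python3 -m creep '[[0,0,0,-0.005,0],[0,0,0,0,0],[0,0,0,0,0]]' >/dev/null; python3 st.py;  python3 -m creep '[[0,0,0,-0.005,0],[0,0,0,0,0],[0,0,0,0,0]]' >/dev/null; python3 st.py; python3 -m creep '[[0,0,0,0,0],[0,0,0,0,0],[0,0,0,0,0]]' 25 >/dev/null; python3 st.py
```

```text
Traceback (most recent call last):
  File "st.py", line 3, in <module>
    s=r.state();M=rot(s); print("F",(M.T@s["wrist_force"]).round(1),"pos",(place([0,0,-.2898],[s["position"]-[568.64,168.46,0]])).round(2),"T",(M.T@s["wrist_torque"]).round(2),"yawerr",round(np.arctan2(M[1,1],M[0,1])-np.pi/2-.2898,4),"axis in stage",place([0,0,-.2898],[M[:,0]]).round(4),s["grip_width"].round(2))
                                                                                                                                                                                                                                                                                                ^^^^^^^^^^^^^^^^^^^^^
AttributeError: 'float' object has no attribute 'round'
Traceback (most recent call last):
  File "st.py", line 3, in <module>
    s=r.state();M=rot(s); print("F",(M.T@s["wrist_force"]).round(1),"pos",(place([0,0,-.2898],[s["position"]-[568.64,168.46,0]])).round(2),"T",(M.T@s["wrist_torque"]).round(2),"yawerr",round(np.arctan2(M[1,1],M[0,1])-np.pi/2-.2898,4),"axis in stage",place([0,0,-.2898],[M[:,0]])
[... 1203 characters left out ...]
 line 3, in <module>
    s=r.state();M=rot(s); print("F",(M.T@s["wrist_force"]).round(1),"pos",(place([0,0,-.2898],[s["position"]-[568.64,168.46,0]])).round(2),"T",(M.T@s["wrist_torque"]).round(2),"yawerr",round(np.arctan2(M[1,1],M[0,1])-np.pi/2-.2898,4),"axis in stage",place([0,0,-.2898],[M[:,0]]).round(4),s["grip_width"].round(2))
                                                                                                                                                                                                                                                                                                ^^^^^^^^^^^^^^^^^^^^^
AttributeError: 'float' object has no attribute 'round'
```

```bash
sed -i 's/s\["grip_width"\].round(2)/round(s["grip_width"],2)/' st.py; python3 st.py; python3 -m creep '[[0,0.1,0,0,0],[0,0,0,0,0],[0,0,0,0,0],[0,0,0,0,0]]' 90 >/dev/null; python3 st.py; python3 -m creep '[[0,0,0.1,0,0],[0,0,0,0,0],[0,0,0,0,0],[0,0,0,0,0]]'>/dev/null; python3 st.py
```

```text
F [-14.8  -5.9 -13.4] pos [[31.31 69.18 56.74]] T [ 0.43  2.86 -1.41] yawerr 0.0081 axis in stage [[-0.0093 -0.0024 -1.    ]] 39.03
F [-15.8  -8.1 -15. ] pos [[31.32 69.23 56.74]] T [ 0.47  2.9  -1.66] yawerr 0.0075 axis in stage [[-0.0093 -0.0035 -1.    ]] 38.98
F [-18.1  -8.5 -17.6] pos [[31.42 69.25 56.79]] T [ 0.45  3.39 -1.67] yawerr 0.0074 axis in stage [[-0.0115 -0.0033 -0.9999]] 39.3
```

```bash
python3 -m creep '[[0,0.1,0,0.006,0],[0,0.1,0.1,0,0],[0,0,0,0,0],[0,0,0,0,0],[0,0,0,0,0]]' 90 >/dev/null; python3 st.py; python3 -m creep '[[0.1,0,0,0,0],[0,0,0,0,0],[0,0,0,0,0],[0,0,0,0,0]]' 90 >/dev/null; python3 st.py; python3 -m creep '[[0,0,0,0,0],[0,0,0,0,0],[0,0,0,0,0],[0,0,0,0,0],[0,0,0,0,0]]' 20 >/dev/null; python3 st.py
```

```text
F [-20.7 -11.  -20.2] pos [[31.46 69.39 56.81]] T [-0.05  4.04 -2.28] yawerr 0.0019 axis in stage [[-0.0138 -0.0058 -0.9999]] 38.79
F [-26.4 -11.  -22.2] pos [[31.48 69.41 56.81]] T [-0.05  4.51 -2.32] yawerr 0.002 axis in stage [[-0.0138 -0.0054 -0.9999]] 39.41
F [-25.4 -10.7 -23.6] pos [[31.47 69.44 56.78]] T [-0.04  4.56 -2.33] yawerr 0.002 axis in stage [[-0.0138 -0.0054 -0.9999]] 39.17
```

```bash
python3 -m creep '[[0.1,0,0,0,0],[0,0,0,0,0],[0,0,0,0,0],[0,0,0,0,0]]' 20 >/dev/null; python3 st.py; python3 -m creep '[[0.05,0,0,0,0],[0,0,0,0,0],[0,0,0,0,0],[0,0,0,0,0]]' 20 >/dev/null; python3 st.py
```

```text
F [-31.5 -11.9 -25.6] pos [[31.46 69.39 56.74]] T [-0.04  5.02 -2.42] yawerr 0.0019 axis in stage [[-0.014  -0.0051 -0.9999]] 38.96
F [-34.3 -12.2 -26.8] pos [[31.47 69.37 56.74]] T [-0.05  5.33 -2.5 ] yawerr 0.002 axis in stage [[-0.014  -0.005  -0.9999]] 38.85
```

```bash
python3 -m creep '[[0,0,0,0,0],[0,0,0,0,0],[-0.1,0,-0.1,0,0],[-0.1,0,-0.1,0,0],[-0.05,0,0,0,0],[0,0,0,0,0],[0,0,0,0,0],[0,0,0,0,0]]' 90 >/dev/null; python3 st.py; python3 -m creep '[[0,0.05,-0.1,0,0],[0,0,0,0,0],[0,0,0,0,0],[0,0,0,0,0]]' >/dev/null; python3 st.py
```

```text
F [-15.7 -11.  -13.8] pos [[31.36 69.45 56.79]] T [ 0.02  3.02 -2.22] yawerr 0.0019 axis in stage [[-0.0094 -0.0058 -0.9999]] 38.87
F [-12.7 -11.6 -11.6] pos [[31.3  69.46 56.79]] T [-0.07  2.5  -2.45] yawerr 0.0018 axis in stage [[-0.0073 -0.0065 -1.    ]] 38.9
```

```bash
python3 - <<'E'
from h import *
from plant import r,cams
b=cams.get_image("scene")[:,:,::-1]
cv2.imwrite("pics/p5.png",np.vstack([cv2.resize(b[150:225,230:350],None,fx=5,fy=5,interpolation=cv2.INTER_CUBIC),cv2.resize(b[60:340,100:500],(320,224),interpolation=cv2.INTER_AREA)[:, :320].copy() if 0 else cv2.copyMakeBorder(cv2.resize(b[60:340,100:500],(320,224),interpolation=cv2.INTER_AREA),0,0,0,280,cv2.BORDER_CONSTANT)]))
E
python3 st.py
```

```text
F [-13.1 -11.5 -11.4] pos [[31.29 69.46 56.8 ]] T [-0.05  2.42 -2.39] yawerr 0.0018 axis in stage [[-0.0073 -0.0065 -1.    ]] 38.76
```

View pics/p5.png

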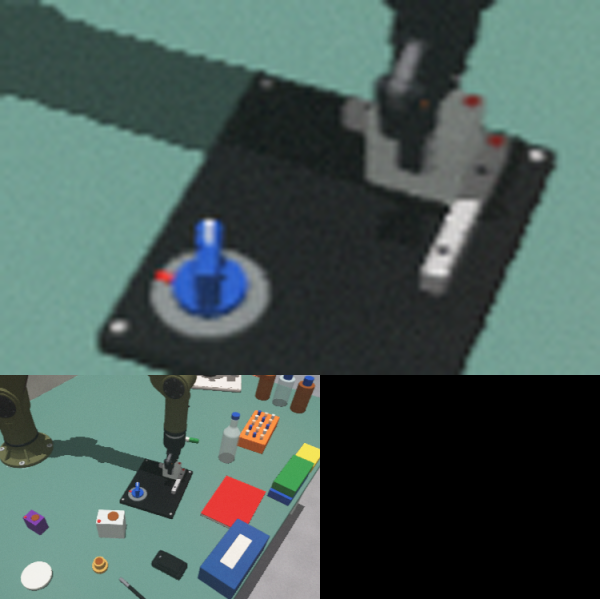

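The block stands in the corner with its red dot (472,100) next to the fence's (495,140). The knob at (208,285) is turned away from the red mark (163,275), and the bystanders have not moved. The forces are steady, so I hand in.

```bash
python3 -c "
from plant import r
print(r.state()['t']); print(r.close_job())"
```

```text
22.9
the job is handed in; nothing more can be done
None
```

I did both steps in the order asked and handed the job in at 22.9 s, still gripping and pressing the block into the corner.

- **Knob:** I turned it clockwise to its end stop and let go. The next picture showed the white line on the green mark, and it stayed there.
- **Block:** I lifted the small aluminium block onto the plate and slid it against fence_side, then fence_far, red-dot corner foremost.
- **Last checks:** The wrist read about 11.5 N toward each fence and 13 N down, steady at 80–90 N grip. The twisting moment was close to zero, which suggests both faces are flush. The last picture shows the block in the corner and no bystander in view out of place.
- **Not perfect:**
  - The arm gives a little under load, so the tool leans about 0.4° in each direction, and the block probably leans with it.
  - It was nearer 0.8° when I pressed harder. Loosening the grip to 20 N did not let the block settle flat, so I eased the push instead.
  - Part of the measured push may be plate friction rather than contact with the fences.

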